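Free the ratchet pawl and let the mushroom drying screen down

TASK

The mushroom drying screen is held tilted by its ratchet. Take the blue-handled rod, put its metal end under the red tab of the pawl and flick the tab up well clear of the teeth, touching pawl and screen with nothing but the rod; the pawl stays up and the screen sinks flat by itself. Then lay the rod back down on the bench without dropping it, and leave the knife and the brush where they lie.

Things in the scene. Friction and masses are not known exactly. Their poses are not given: they have to be found in the camera images.
- rod_grip (a point): Loose lifting rod lying on the bench: blue square handle 90 x 24 wide x 36 high mm, aluminium round shank 12 mm thick and 110 mm long out of its front end on the same centre line; 0.12 kg. Point: where to grip (near its centre of mass), on the centre line, 18 mm above the bench. x points to the shank's tip, 130 mm away; the handle's front end is 20 mm ahead, its back end 70 mm behind.
- pawl_tab (a point): Pawl's red tab: level bar 105 (x) x 40 (y) x 12 mm, underside 144 mm above the bench. Point: on its underside, mid-width, 25 mm from the free end. Axes (turn with the pawl): x to the pivot pin 155 mm off, y to the screen, z up. Below it is free to 22 mm above the bench, for 100 mm either side in y and 25 mm in x; the -y side is open. The toothed wheel (radius 50) has its axis at x +80, z -54.
- pawl (a joint): Pawl angle (rad): 0 engaged in the wheel's teeth, nose out of them from about 0.1, well clear above 0.25, stop at 1.0. Its stiff pivot (level, along y) keeps it where it is left; lifting at the tab takes about 1 to 4 N. Raising the pawl_tab point by 40 mm gives about 0.25, by 60 mm about 0.4.
- screen (a joint): Tilt of the screen (rad), 0 flat, about 0.38 while the pawl holds it. Wooden frame 345 x 290 mm with dark sheet and mushroom slices, hinged at its near edge 90 mm above the bench; it starts 40 mm to +y and 95 mm to +x of pawl_tab. Once freed it sinks flat by its own weight, slowed by a damper, in about 2 to 3 s.
- knife: Bystander: loose knife lying flat, dark brown handle 100 x 20 x 16 mm, blade 85 mm; origin underneath near its middle, x towards the blade.
- brush: Bystander: loose brush lying flat, pale wooden handle, 205 mm long, 34 mm wide, 14 mm high; origin underneath near its middle, x towards the dark bristles.
Things that resemble listed ones, but are neither listed nor needed, are in the scene too. What is shaped like the part that bears rod_grip but green or yellow is not meant.

How it is judged:
By the outcome, as a careful person would: the job done as asked, in the order asked, and still so for the second after the job is handed in, with the robot touching nothing.
It also fails if it takes over 48 s, if anything falls off the work surface, if the arm or the gripper's body presses on something with over 40 N, if the wrist force passes 120 N, or if a joint passes its speed limit or range.

ROBOT

A 6-joint arm with a two-finger parallel gripper is mounted at the origin on the work surface. World frame = base frame: x ahead of the robot, y to its left, z up, the work surface at z = 0. Lengths are in m, angles in degrees, forces in N, time in s.
With the tool pointing down it reaches from about 0.4 to 0.825 m from the base axis. Payload 7 kg.
Tool frame: the origin (TCP) lies on the centre line of the jaws, within the pads' length; the fingertips stand 11 mm ahead of it and the grasp point (between the pads) lies 8 mm behind it; z points along the fingers, y is the line along which they close (so a half turn about z gives the same grasp; the last joint's range is limited). The gripper opens to 88 mm and grips with 3 to 60 N. Pads are 19 mm wide; open, the fingers measure 130 mm over their backs; the gripper's body (78 mm by 193 mm) begins 47 mm behind the grasp point.
Start: joints at [-60.04, 20.546, 0.682, 0, -70.136, -16.507], TCP at [0.157, -0.656, 0.238] pointing down, gripper open.
Joint ranges: [-176.03, 176.03], [-82.01, 121.73], [-58.28, 71.71], [-173.87, 95.51], [-174.79, -0.11], [-173.66, 173.66]. Speed limits (degrees/s): [136.94, 136.94, 172.46, 180, 180, 180].

INTERFACE

Orientations are given as [roll, pitch, yaw] about the fixed x, y, z axes, in that order (R = Rz(yaw) Ry(pitch) Rx(roll)).
In Python, from plant import r, capture, camera_model, job gives the robot as it stands.
- The arm moves only by the tool drive_tool, never from a script. Its argument "increments" is a list that holds one entry, the list of rows, each a list of 5 numbers: the gripper's target within -1 to 1 (fully open at 1, half-way at 0, shut at -1), then the shift along the tool's x, y, z scaled (see below), then the turn about the tool's z scaled (see below). In form: [[[gripper, tx, ty, tz, roll], ...]]. A call has 1 to 5 rows; each row is the pose to reach, as a shift and turn from the pose commanded when the call began, along the tool's axes at that moment, turning the shorter way round; what a row does not reach only later rows make up. The controller multiplies each number of a shift by 120 mm and each number of a turn by 360 degrees. A row lasts 1/8 s, in which the tool goes at most 62.5 mm and 10.7 degrees, less where a joint would pass 70% of its speed; a pose out of reach is approached as far as the arm can. A call with a number of a shift or a turn outside -1 to 1 is refused whole. A call with a gripper value outside its range is refused whole. The fingers move at their own pace and stop on an object; "squeeze" is the grip in N (left out, the last holds). Time passes only in rows, so rows that repeat a pose let the fingers close. It gives the time, the measured TCP pose, the force, the opening and the grip force at its end, in the units of the state.
- r.get_state(): the state, without advancing time (a new reading comes with each control period).
- capture(name): name is "side" or "top"; returns the picture (420x560x3 uint8, red, green, blue); there is no depth.
- camera_model(name): a dict with "camera_matrix" (3x3 intrinsics, pixels), "rvec" (rotation vector, rad) and "tvec" (3), from world to camera coordinates, as OpenCV has them. Camera axes: x right, y down, z forward; pixel columns grow to the right and rows downward; lengths in m; the calibration is good to about 2 mm. A picture is of the moment at which its call begins. camera_model takes no time and is no camera call.
- job.close_job(): hands the job in; it is judged then, once.
The state is a dict: "time_s": time; "joints": joint angles; "qd": joint speeds; "joint_torque": joint torques, N m; "tcp_pos": TCP position; "eef_rot": TCP orientation; "contact_force": force on the tool from outside, world axes, zero at the start; "moment": the same for the moment, N m; "gripper_width": finger opening in m; "gripper_force": force on a finger pad.
Only numpy, scipy, OpenCV 4.12 (cv2) and the standard library are available. Lean on these libraries where they do the work, as an engineer would, in place of code of your own. Each camera call takes 0.05 s, during which the arm holds its last target. There are 200 camera calls.

## Working session

There is one attempt and no reset: what is moved stays moved. The work goes in short steps, Python scripts to look and compute and a tool call to move; the robot and the scene stay as the last step left them, time stands still between calls to the robot, and variables do not carry over. Pictures are saved under pics/ and viewed, at most 10 in all, crops included, and the job is handed in when it is done.

Besides the shell and the picture viewer there is one more tool, called after "Emit:" by a JSON object that holds its "api" and its "payload", one argument or row to a line. drive_tool: Moves the arm, as the interface text tells. Its arguments: {"type":"object","properties":{"increments":{"type":"array"},"squeeze":{"type":"number"}},"required":["increments"]}

```bash
ls; mkdir -p pics; python3 - <<'E'
from plant import r,capture,camera_model
import cv2
for n in("side","top"):
    cv2.imwrite(f"pics/{n}0.png",capture(n)[:,:,::-1]); print(n,camera_model(n))
s=r.get_state();print(s)
E
```

```text
pics
side {'camera_matrix': array([[503.44661306,   0.        , 282.07185203],
       [  0.        , 503.44661306, 211.58051464],
       [  0.        ,   0.        ,   1.        ]]), 'rvec': array([ 0.17118105, -2.6989903 ,  1.42183893]), 'tvec': array([0.58616419, 0.24028581, 1.0402344 ])}
top {'camera_matrix': array([[399.38408348,   0.        , 278.77571154],
       [  0.        , 399.38408348, 212.97551213],
       [  0.        ,   0.        ,   1.        ]]), 'rvec': array([ 2.15245276, -2.13229666,  0.15585762]), 'tvec': array([-0.20131669,  0.6221526 ,  0.86866094])}
{'time_s': 0.1, 'joints': array([-6.00405687e+01,  2.05870352e+01,  6.38790873e-01, -1.53635881e-02,
       -7.01354945e+01, -1.65064818e+01]), 'qd': array([-0.03401226, -0.13726182,  0.1704854 ,  0.05333235, -0.05555367,
       -0.00706426]), 'joint_torque': array([-1.08100619e-03, -5.84166133e+01,  2.93748933e+01,  7.01544553e+00,
        1.01290934e-02, -6.95118842e-05]), 'tcp_pos': array([ 0.15689753, -0.65608515,  0.2367254 ]), 'eef_rot': array([ 1.79915608e+02, -9.94576203e-03, -1.66552274e+02]), 'contact_force': array([ 0.3198498 , -0.45032797, -0.63589295]), 'moment': array([ 0.03784891, -0.00310339,  0.03608907]), 'gripper_force': 0.0, 'gripper_width': 0.08752750415703113}
```

View pics/top0.png

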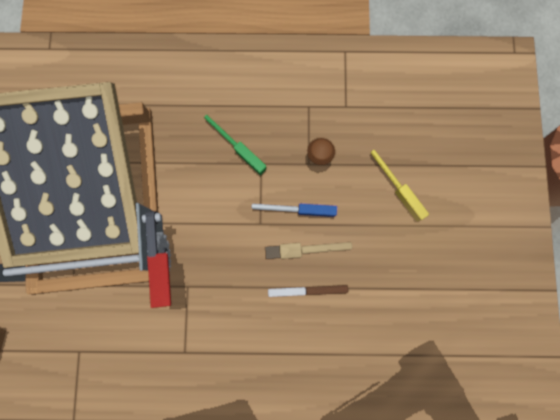

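View pics/side0.png

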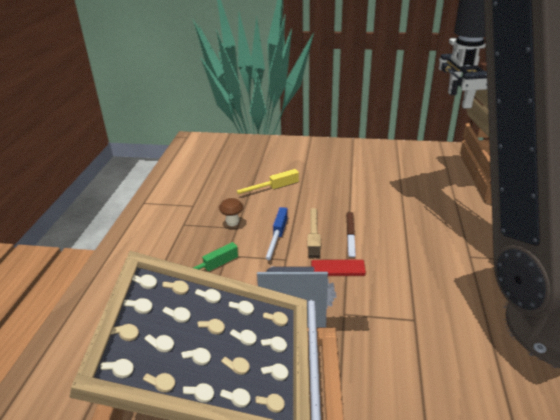

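The top view shows the blue rod at about (252–336, 209), with its aluminium tip to the left. The red tab is at (160,280), the brush at (308,250) and the knife at (308,291). Three rods are candidates: green (235,145), yellow (400,185) and blue (295,209). Only blue fits the description.

```bash
cat > h.py <<'E'
import numpy as np,cv2
from plant import r,capture,camera_model
def cam(n):
    m=camera_model(n);R=cv2.Rodrigues(m["rvec"])[0];return m["camera_matrix"],R,np.ravel(m["tvec"])
def ray(n,p):
    K,R,t=cam(n);d=R.T@np.linalg.inv(K)@[p[0],p[1],1];return -R.T@t,d
def onz(n,p,z):
    c,d=ray(n,p);return c+d*(z-c[2])/d[2]
def proj(n,P):
    K,R,t=cam(n);q=K@(R@np.asarray(P)+t);return q[:2]/q[2]
def two(a,b):
    (c1,d1),(c2,d2)=ray("top",a),ray("side",b)
    s=np.linalg.lstsq(np.c_[d1,-d2],c2-c1,rcond=None)[0];P,Q=c1+s[0]*d1,c2+s[1]*d2
    return (P+Q)/2,np.linalg.norm(P-Q)
def blob(m):
    n,l,st,c=cv2.connectedComponentsWithStats(m.astype(np.uint8));i=1+np.argmax(st[1:,4]);return (l==i).astype(np.uint8)
def col(im,c):
    i=im.astype(int);R,G,B=i[...,0],i[...,1],i[...,2]
    return blob((B>R+50)&(B>G+40)) if c=="b" else blob((R>G+90)&(R>B+90)&(G<60))
def box(m):
    return cv2.boxPoints(cv2.minAreaRect(max(cv2.findContours(m,0,2)[0],key=cv2.contourArea)))
E
python3 - <<'E'
from h import *
np.set_printoptions(precision=3,suppress=True)
im=capture("top");sd=capture("side")
for c,z in(("b",.03),("r",.156)):
    b=box(col(im,c));print(c,"top",b.tolist(),[onz("top",p,z) for p in b])
    print("side",box(col(sd,c)).tolist())
# shank: bright low-saturation pixels near rod
roi=np.zeros(im.shape[:2],bool);roi[198:220,240:300]=1
i=im.astype(int);m=blob(roi&(i.min(2)>110)&(i.max(2)-i.min(2)<45))
ys,xs=np.nonzero(m);print("shank",xs.min(),xs.max(),len(xs),box(m).tolist())
vx,vy,x0,y0=cv2.fitLine(np.c_[xs,ys].astype(np.float32),cv2.DIST_L2,0,.01,.01).ravel()
f=lambda x:(x,y0+(x-x0)*vy/vx)
print("tip,root@.018",onz("top",f(xs.min()-.5),.018),onz("top",f(xs.max()+.5),.018))
a=cv2.resize(im[180:310,130:350],None,fx=3.4,fy=3.4,interpolation=2)[...,::-1];b=cv2.resize(sd[190:350,220:400],None,fx=1.0,fy=1.0)
cv2.imwrite("pics/crop1.png",a)
cv2.imwrite("pics/crop2.png",cv2.resize(sd[190:350,220:400],None,fx=3.5,fy=3.5,interpolation=2)[...,::-1])
E
```

```text
b top [[298.498046875, 213.0311279296875], [299.0972900390625, 203.44357299804688], [336.32684326171875, 205.77041625976562], [335.72760009765625, 215.35797119140625]] [array([ 0.627, -0.241,  0.03 ]), array([ 0.649, -0.243,  0.03 ]), array([ 0.645, -0.33 ,  0.03 ]), array([ 0.622, -0.328,  0.03 ])]
side [[272.3396301269531, 228.81130981445312], [278.7924499511719, 206.22640991210938], [287.1131896972656, 208.603759765625], [280.6603698730469, 231.18865966796875]]
r top [[146.8371124267578, 254.9834747314453], [165.8525848388672, 253.1432647705078], [170.82887268066406, 304.56494140625], [151.8134002685547, 306.4051513671875]] [array([0.521, 0.065, 0.156]), array([0.525, 0.027, 0.156]), array([0.425, 0.012, 0.156]), array([0.421, 0.049, 0.156])]
side [[312.0, 273.0], [312.0, 260.0], [364.0, 260.0], [364.0, 273.0]]
shank 251 298 284 [[250.70797729492188, 208.3805389404297], [251.10177612304688, 202.4734649658203], [298.2256774902344, 205.6150665283203], [297.8318786621094, 211.5221405029297]]
tip,root@.018 [ 0.646 -0.128  0.018] [ 0.639 -0.242  0.018]
```

View pics/crop1.png

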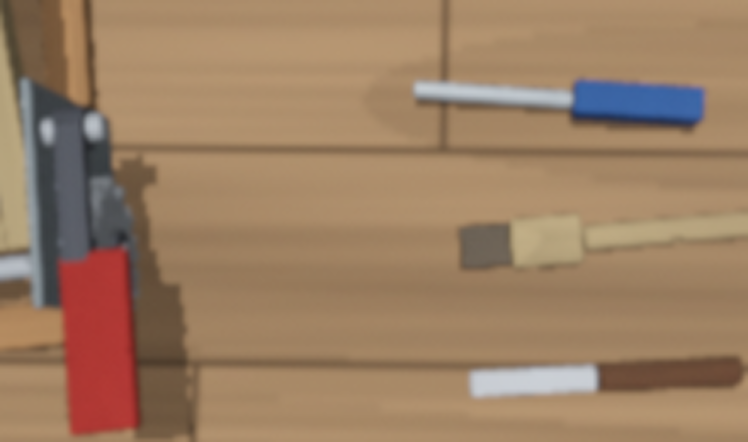

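View pics/crop2.png

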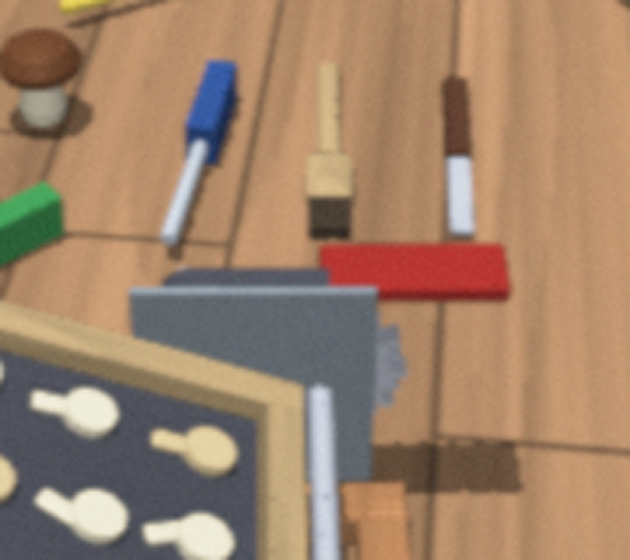

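The crops confirm it. The blue rod is at (252–336, 209), with its metal tip pointing towards the red tab (+y), and the sizes match: shank 114 mm, handle 87 mm, tab 100 x 39 mm at z=0.156. The estimates are rod grip (0.638, -0.260) at yaw 86.5°, and pawl_tab (0.448, 0.034) at yaw about 8°.

Emit:
{"api": "drive_tool", "payload": {
  "increments": [
    [[1, -0.24, 0.115, 0, 0], [1, -0.48, 0.23, 0, 0], [1, -0.72, 0.345, 0, 0], [1, -0.96, 0.46, 0, 0]]
  ]
}}

```text
time_s: 0.7
tcp_pos: [0.2569, -0.5752, 0.2374]
eef_rot: [180.0, -0.0, -166.6]
contact_force: [-0.6, 0.2, -0.4]
gripper_width: 0.0875
gripper_force: 0.0
```

Emit:
{"api": "drive_tool", "payload": {
  "increments": [
    [[1, -0.24, 0.115, 0, 0], [1, -0.48, 0.23, 0, 0], [1, -0.72, 0.345, 0, 0], [1, -0.96, 0.46, 0, 0]]
  ]
}}

```text
time_s: 1.2
tcp_pos: [0.3561, -0.4947, 0.2374]
eef_rot: [180.0, -0.0, -166.5]
contact_force: [-0.5, 0.2, 0.9]
gripper_width: 0.0878
gripper_force: 0.0
```

Emit:
{"api": "drive_tool", "payload": {
  "increments": [
    [[1, -0.24, 0.115, 0, 0], [1, -0.48, 0.23, 0, 0], [1, -0.72, 0.345, 0, 0], [1, -0.96, 0.46, 0, 0]]
  ]
}}

```text
time_s: 1.7
tcp_pos: [0.4553, -0.4142, 0.2374]
eef_rot: [180.0, -0.0, -166.5]
contact_force: [-0.7, -0.2, -0.2]
gripper_width: 0.0879
gripper_force: 0.0
```

Emit:
{"api": "drive_tool", "payload": {
  "increments": [
    [[1, -0.24, 0.115, 0, -0.02], [1, -0.48, 0.23, 0, -0.04], [1, -0.72, 0.345, 0, -0.06], [1, -0.96, 0.46, 0, -0.08], [1, -0.96, 0.46, 0, -0.1]]
  ]
}}

```text
time_s: 2.33
tcp_pos: [0.5553, -0.333, 0.237]
eef_rot: [180.0, -0.0, -130.2]
contact_force: [0.3, -0.8, 0.3]
gripper_width: 0.0877
gripper_force: 0.0
```

Emit:
{"api": "drive_tool", "payload": {
  "increments": [
    [[1, 0, 0, 0, -0.02], [1, 0, 0, 0, -0.04], [1, 0, 0, 0, -0.07], [1, 0, 0, 0, -0.103], [1, 0, 0, 0, -0.103]]
  ]
}}

```text
time_s: 2.95
tcp_pos: [0.5537, -0.3345, 0.2374]
eef_rot: [180.0, 0.0, -93.5]
contact_force: [0.3, -0.0, -0.4]
gripper_width: 0.0876
gripper_force: 0.0
```

Emit:
{"api": "drive_tool", "payload": {
  "increments": [
    [[1, -0.22, -0.22, 0.2, 0], [1, -0.44, -0.44, 0.4, 0], [1, -0.662, -0.661, 0.65, 0], [1, -0.662, -0.661, 0.9, 0], [1, -0.662, -0.661, 0.9, 0]]
  ]
}}

```text
time_s: 3.58
tcp_pos: [0.6362, -0.2592, 0.1266]
eef_rot: [179.7, 0.0, -93.6]
contact_force: [-0.6, -0.5, 0.5]
gripper_width: 0.0874
gripper_force: 0.0
```

```bash
python3 - <<'E'
from h import *
np.set_printoptions(precision=4,suppress=True)
s=r.get_state();print(s["tcp_pos"],s["eef_rot"],s["joints"])
im=capture("top");sd=capture("side")
cv2.imwrite("pics/c3.png",np.hstack([cv2.resize(im[150:270,220:360],(400,343)),cv2.resize(sd[90:250,220:400],(386,343))])[...,::-1])
E
```

```text
[ 0.6362 -0.2592  0.1266] [179.6782   0.0454 -93.6241] [ -5.9741  26.4109  -5.3251  -0.0376 -58.5874   2.3698]
```

View pics/c3.png

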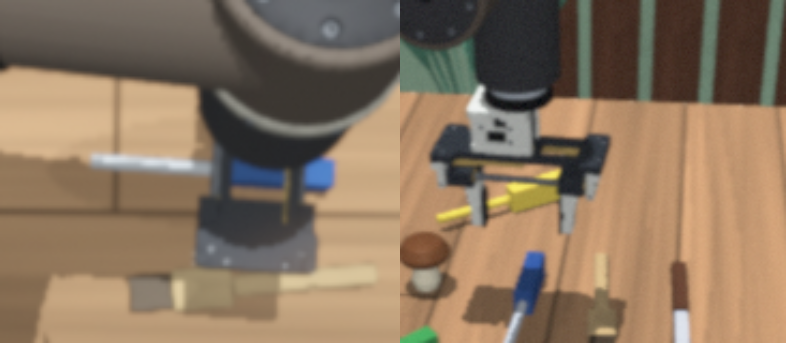

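The crops show the open fingers straddling the blue handle. In the side crop the handle is at (530,280) and the fingers at (480,215) and (568,215). The brush is close on the near side, so I'll half-close the fingers before going down.

Emit:
{"api": "drive_tool", "payload": {
  "increments": [
    [[0.4, 0, 0, 0, 0], [0.4, 0, -0.01, 0.2, 0], [0.4, 0, -0.015, 0.45, 0], [0.4, 0, -0.015, 0.7, 0], [0.4, 0, -0.015, 0.82, 0]]
  ]
}}

```text
time_s: 4.3
tcp_pos: [0.6393, -0.2605, 0.0309]
eef_rot: [180.0, 0.0, -93.5]
contact_force: [-0.5, -0.0, 1.0]
gripper_width: 0.0613
gripper_force: 0.0
```

Emit:
{"api": "drive_tool", "payload": {
  "increments": [
    [[0.4, 0, 0, 0.05, 0], [0.4, 0, 0, 0.1, 0], [0.4, 0, 0, 0.1, 0]]
  ]
}}

```text
time_s: 4.68
tcp_pos: [0.6398, -0.2602, 0.0196]
eef_rot: [-180.0, -0.0, -93.5]
contact_force: [0.6, 0.7, -0.1]
gripper_width: 0.0614
gripper_force: 0.0
```

Emit:
{"api": "drive_tool", "payload": {
  "increments": [
    [[0.4, 0, 0, 0.035, 0], [-0.2, 0, 0, 0.035, 0], [-0.4, 0, 0, 0.035, 0], [-0.6, 0, 0, 0.035, 0], [-1, 0, 0, 0.035, 0]]
  ],
  "squeeze": 10
}}

```text
time_s: 5.3
tcp_pos: [0.6396, -0.2601, 0.0151]
eef_rot: [-180.0, 0.0, -93.5]
contact_force: [-2.9, 0.3, 0.4]
gripper_width: 0.0265
gripper_force: 0.2
```

Emit:
{"api": "drive_tool", "payload": {
  "increments": [
    [[-1, 0, 0, 0, 0], [-1, 0, 0, 0, 0], [-1, 0, 0, 0, 0], [-1, 0, 0, 0, 0]]
  ],
  "squeeze": 55
}}

```text
time_s: 5.8
tcp_pos: [0.6395, -0.2601, 0.015]
eef_rot: [180.0, 0.0, -93.5]
contact_force: [-0.4, 0.6, 1.8]
gripper_width: 0.0235
gripper_force: 55.0
```

Emit:
{"api": "drive_tool", "payload": {
  "increments": [
    [[-1, 0, 0, -0.05, 0], [-1, 0, 0, -0.2, 0], [-1, 0, 0, -0.45, 0], [-1, 0, 0, -0.7, 0], [-1, 0, 0, -0.81, 0]]
  ]
}}

```text
time_s: 6.42
tcp_pos: [0.6408, -0.2604, 0.1154]
eef_rot: [-179.8, -0.0, -93.5]
contact_force: [1.1, -0.2, -3.0]
gripper_width: 0.0235
gripper_force: 55.0
```

Emit:
{"api": "drive_tool", "payload": {
  "increments": [
    [[-1, -0.1, 0.2, 0, -0.006], [-1, -0.2, 0.4, 0, -0.012], [-1, -0.3, 0.6, 0, -0.02], [-1, -0.4, 0.8, 0, -0.032], [-1, -0.4, 0.9, 0, -0.032]]
  ]
}}

```text
time_s: 7.05
tcp_pos: [0.5335, -0.205, 0.1124]
eef_rot: [180.0, 0.0, -81.9]
contact_force: [-0.1, -0.5, -1.7]
gripper_width: 0.024
gripper_force: 55.0
```

Emit:
{"api": "drive_tool", "payload": {
  "increments": [
    [[-1, -0.15, 0.2, 0, 0], [-1, -0.3, 0.43, 0, 0], [-1, -0.45, 0.43, 0, 0], [-1, -0.5, 0.43, 0, 0], [-1, -0.5, 0.43, 0, 0]]
  ]
}}

```text
time_s: 7.68
tcp_pos: [0.4757, -0.1535, 0.1123]
eef_rot: [-180.0, -0.0, -81.9]
contact_force: [0.1, -0.1, -1.0]
gripper_width: 0.0236
gripper_force: 55.0
```

```bash
python3 - <<'E'
from h import *
np.set_printoptions(precision=4,suppress=True)
s=r.get_state();t=s["tcp_pos"];print(t,s["eef_rot"])
y=np.deg2rad(s["eef_rot"][2]+180);tip=t+np.array([.13*np.cos(y),.13*np.sin(y),.003])
print("tip pred",tip,proj("top",tip),proj("side",tip))
im=capture("top");sd=capture("side")
for n,i in(("top",im),("side",sd)): print(n,box(col(i,"r")).tolist())
cv2.imwrite("pics/c4.png",np.hstack([cv2.resize(im[200:330,130:270],(400,371)),cv2.resize(sd[180:320,240:390],(397,371))])[...,::-1])
E
```

```text
[ 0.4757 -0.1535  0.1123] [-179.9757   -0.0086  -81.9422]
tip pred [ 0.4575 -0.0248  0.1153] [195.0187 287.2024] [346.0231 261.401 ]Traceback (most recent call last):
  File "<stdin>", line 7, in <module>
  File "h.py", line 19, in col
    return blob((B>R+50)&(B>G+40)) if c=="b" else blob((R>G+90)&(R>B+90)&(G<60))
                                                  ~~~~^^^^^^^^^^^^^^^^^^^^^^^^^^
  File "h.py", line 16, in blob
    n,l,st,c=cv2.connectedComponentsWithStats(m.astype(np.uint8));i=1+np.argmax(st[1:,4]);return (l==i).astype(np.uint8)
                                                                      ~~~~~~~~~^^^^^^^^^^
    return _wrapfunc(a, 'argmax', axis=axis, out=out, **kwds)
    return bound(*args, **kwds)
ValueError: attempt to get argmax of an empty sequence
```

Red is hidden by the arm in one view, so I'll just look at the images.

```bash
python3 - <<'E'
from h import *
im=capture("top");sd=capture("side")
cv2.imwrite("pics/c4.png",np.hstack([cv2.resize(im[200:330,130:270],(400,371)),cv2.resize(sd[180:320,240:390],(397,371))])[...,::-1])
print(box(col(sd,"r")).tolist())
P=lambda x,y,z=.144:proj("side",[x,y,z]).round(1)
print(P(.448,.034),P(.464,-.08,.115),P(.446,.049,.115))
E
```

```text
[[312.0, 260.0], [339.0, 260.0], [339.0, 274.0], [312.0, 274.0]]
[350.5 269.7] [343.9 245.1] [350.6 286. ]
```

View pics/c4.png

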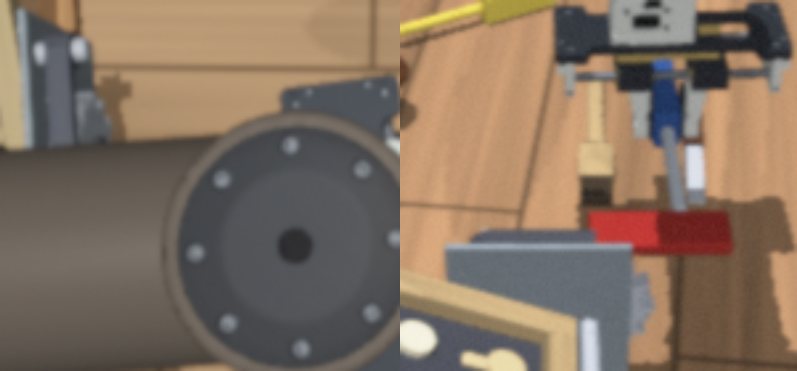

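The side crop shows the tip at full-frame pixel (346,259), just in front of and below the red tab (311–365). This matches the prediction of (346,261), so I'll slide it under.

Emit:
{"api": "drive_tool", "payload": {
  "increments": [
    [[-1, -0.13, 0, 0, 0], [-1, -0.27, 0, 0, 0], [-1, -0.42, 0, 0, 0], [-1, -0.56, 0, 0, 0], [-1, -0.63, 0, 0, 0]]
  ]
}}

```text
time_s: 8.5
tcp_pos: [0.4644, -0.0773, 0.1123]
eef_rot: [-180.0, 0.0, -81.9]
contact_force: [-0.2, 0.4, -1.5]
gripper_width: 0.0241
gripper_force: 55.0
```

Emit:
{"api": "drive_tool", "payload": {
  "increments": [
    [[-1, 0, 0, -0.04, 0], [-1, 0, 0, -0.09, 0], [-1, 0, 0, -0.14, 0], [-1, 0, 0, -0.18, 0], [-1, 0, 0, -0.22, 0]]
  ]
}}

```text
time_s: 9.12
tcp_pos: [0.4644, -0.0789, 0.1385]
eef_rot: [180.0, 0.0, -82.0]
contact_force: [2.8, -0.6, -7.8]
gripper_width: 0.0234
gripper_force: 55.0
```

Emit:
{"api": "drive_tool", "payload": {
  "increments": [
    [[-1, 0, 0, -0.06, 0], [-1, 0, 0, -0.13, 0], [-1, 0, 0, -0.2, 0], [-1, 0, 0, -0.26, 0], [-1, 0, 0, -0.26, 0]]
  ]
}}

```text
time_s: 9.75
tcp_pos: [0.465, -0.0786, 0.1706]
eef_rot: [-179.9, 0.0, -81.9]
contact_force: [1.1, 0.2, -1.5]
gripper_width: 0.0234
gripper_force: 55.0
```

```bash
python3 - <<'E'
from h import *
s=r.get_state();print(s["tcp_pos"],s["contact_force"],s["moment"])
sd=capture("side")
cv2.imwrite("pics/c5.png",cv2.resize(sd[100:350,200:470],(648,600))[...,::-1])
E
```

```text
[ 0.46497796 -0.07858347  0.1706014 ] [ 1.08882861  0.18314912 -1.53760575] [0.07703177 0.13719751 0.04687548]
```

View pics/c5.png

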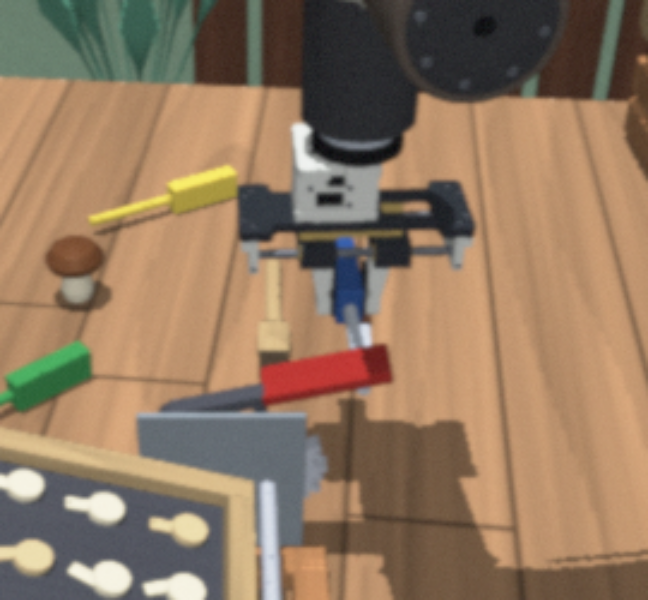

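The pawl is lifting on the rod: the red tab is now tilted at (325,375) and the shank crosses beneath it at (360,350). I'll keep raising.

Emit:
{"api": "drive_tool", "payload": {
  "increments": [
    [[-1, 0, 0, -0.06, 0], [-1, 0, 0, -0.13, 0], [-1, 0, 0, -0.2, 0], [-1, 0, 0, -0.26, 0], [-1, 0, 0, -0.28, 0]]
  ]
}}

```text
time_s: 10.42
tcp_pos: [0.4648, -0.0786, 0.204]
eef_rot: [-180.0, 0.0, -81.9]
contact_force: [-0.3, -0.4, -3.1]
gripper_width: 0.0236
gripper_force: 55.0
```

Emit:
{"api": "drive_tool", "payload": {
  "increments": [
    [[-1, 0, 0, 0.05, 0], [-1, 0, 0, 0.12, 0], [-1, 0, 0, 0.2, 0], [-1, 0, 0, 0.25, 0], [-1, 0, 0, 0.25, 0]]
  ]
}}

```text
time_s: 11.05
tcp_pos: [0.4642, -0.0787, 0.1726]
eef_rot: [179.9, -0.0, -81.9]
contact_force: [-0.3, 0.5, -1.1]
gripper_width: 0.0237
gripper_force: 55.0
```

Emit:
{"api": "drive_tool", "payload": {
  "increments": [
    [[-1, 0.13, 0, 0, 0], [-1, 0.3, 0, 0, 0], [-1, 0.5, 0, 0, 0], [-1, 0.7, 0, 0, 0], [-1, 0.8, 0, 0, 0]]
  ]
}}

```text
time_s: 11.68
tcp_pos: [0.4782, -0.1753, 0.1735]
eef_rot: [-180.0, -0.0, -82.0]
contact_force: [-0.9, 0.6, -2.7]
gripper_width: 0.0236
gripper_force: 55.0
```

```bash
python3 - <<'E'
from h import *
s=r.get_state();print(s["tcp_pos"],s["contact_force"],s["moment"])
sd=capture("side")
cv2.imwrite("pics/c6.png",cv2.resize(sd[100:400,70:470],(800,600))[...,::-1])
E
```

```text
[ 0.47822586 -0.17529591  0.17351747] [-0.92199693  0.56870298 -2.6976449 ] [ 0.04568111  0.15776705 -0.00082688]
```

View pics/c6.png

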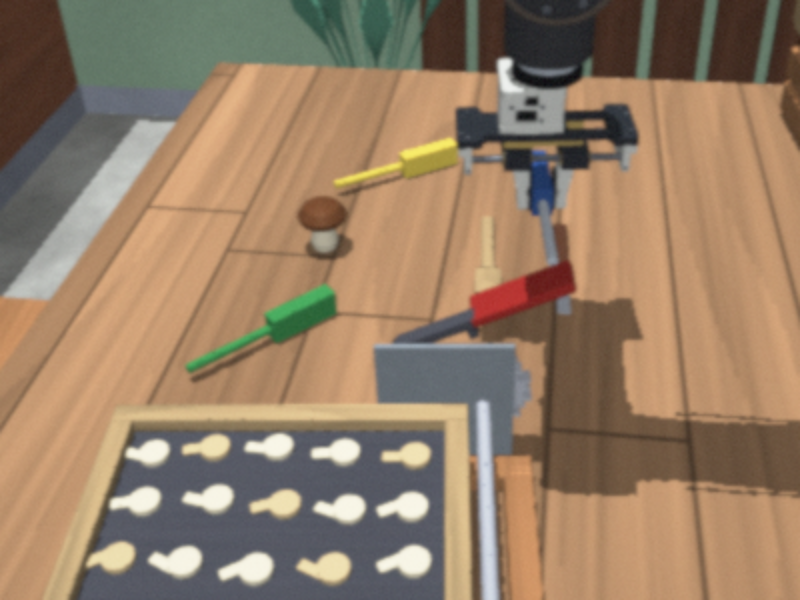

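The picture shows the screen flat and the pawl staying up, with the red tab at (520,293). The rod has been withdrawn, with its tip at (565,312). Next I'll check how much the rod droops, then back off towards its original spot.

```bash
python3 - <<'E'
from h import *
s=r.get_state();t=s["tcp_pos"];y=np.deg2rad(s["eef_rot"][2]+180);u=np.array([np.cos(y),np.sin(y),0])
for d in(0,5,10,15,20,25,30):
    a=np.deg2rad(d);print(d,[proj("side",t+[0,0,.003]+k*(u*np.cos(a)-[0,0,np.sin(a)])).round(1).tolist() for k in(.13,.02)])
print("crop tip px",70+565/2,100+312/2)
E
```

```text
0 [[346.5, 231.6], [341.3, 202.3]]
5 [[346.2, 235.8], [341.3, 202.9]]
10 [[345.9, 239.7], [341.2, 203.5]]
15 [[345.5, 243.1], [341.2, 204.0]]
20 [[345.1, 246.2], [341.1, 204.5]]
25 [[344.6, 248.8], [341.1, 205.0]]
30 [[344.2, 250.9], [341.0, 205.3]]
crop tip px 352.5 256.0
```

Emit:
{"api": "drive_tool", "payload": {
  "increments": [
    [[-1, 0.15, 0, 0, 0], [-1, 0.35, -0.2, 0, 0], [-1, 0.5, -0.45, 0, 0.01], [-1, 0.5, -0.7, 0, 0.02], [-1, 0.5, -0.9, 0, 0.032]]
  ]
}}

```text
time_s: 12.35
tcp_pos: [0.5944, -0.2181, 0.1731]
eef_rot: [180.0, 0.0, -93.6]
contact_force: [0.3, -0.0, -1.1]
gripper_width: 0.0235
gripper_force: 55.0
```

The object at (565,312) is actually the knife blade, as its row and column match. I'll measure the droop now that the rod is in the open.

```bash
python3 - <<'E'
from h import *
s=r.get_state();t=s["tcp_pos"];y=np.deg2rad(s["eef_rot"][2]+180);u=np.array([np.cos(y),np.sin(y),0])
for d in(-5,0,5,10,15,20):
    a=np.deg2rad(d);print(d,[proj("side",t+[0,0,.003]+k*(u*np.cos(a)-[0,0,np.sin(a)])).round(1).tolist() for k in(.13,.02)])
sd=capture("side")
cv2.imwrite("pics/c7.png",cv2.resize(sd[140:290,200:400],(800,600))[...,::-1])
E
```

```text
-5 [[280.9, 211.7], [290.5, 189.0]]
0 [[280.9, 216.2], [290.5, 189.7]]
5 [[281.1, 220.3], [290.5, 190.3]]
10 [[281.4, 224.1], [290.5, 190.9]]
15 [[281.7, 227.5], [290.6, 191.4]]
20 [[282.2, 230.5], [290.6, 191.9]]
```

View pics/c7.png

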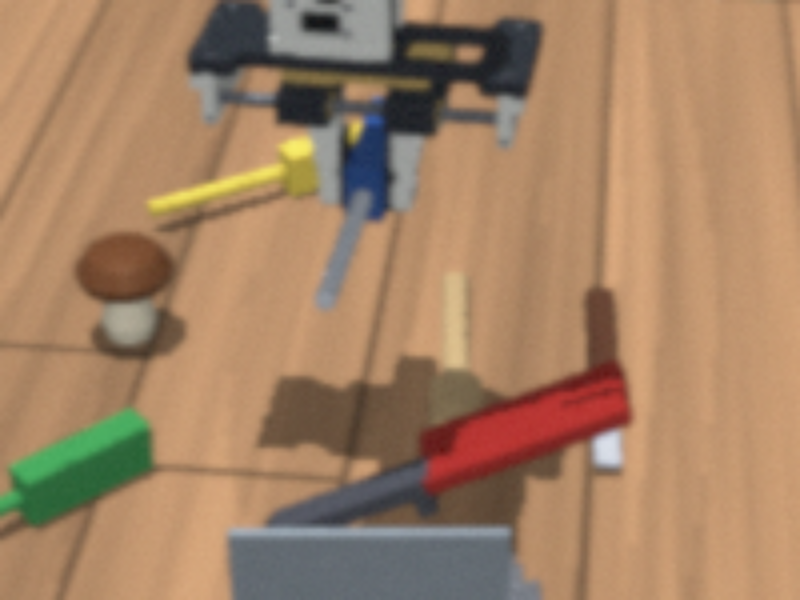

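The tip is at full-frame (281,216), which means the rod has no droop. I'll lower it at its original, clear spot.

Emit:
{"api": "drive_tool", "payload": {
  "increments": [
    [[-1, 0.16, -0.2, 0.1, 0], [-1, 0.326, -0.397, 0.3, 0], [-1, 0.326, -0.397, 0.55, 0], [-1, 0.326, -0.397, 0.75, 0], [-1, 0.326, -0.397, 0.85, 0]]
  ]
}}

```text
time_s: 13.02
tcp_pos: [0.6377, -0.2597, 0.0697]
eef_rot: [179.9, 0.0, -93.5]
contact_force: [0.3, 0.3, -1.0]
gripper_width: 0.024
gripper_force: 55.0
```

Emit:
{"api": "drive_tool", "payload": {
  "increments": [
    [[-1, 0, 0, 0.12, 0], [-1, 0, 0, 0.25, 0], [-1, 0, 0, 0.34, 0], [-1, 0, 0, 0.38, 0], [-1, 0, 0, 0.38, 0]]
  ]
}}

```text
time_s: 13.65
tcp_pos: [0.6385, -0.2599, 0.0256]
eef_rot: [180.0, -0.0, -93.5]
contact_force: [-0.3, 0.3, -1.9]
gripper_width: 0.024
gripper_force: 55.0
```

Now small steps, about 10 mm to go.

Emit:
{"api": "drive_tool", "payload": {
  "increments": [
    [[-1, 0, 0, 0.03, 0], [-1, 0, 0, 0.05, 0], [-1, 0, 0, 0.07, 0], [-1, 0, 0, 0.08, 0], [-1, 0, 0, 0.08, 0]]
  ]
}}

```text
time_s: 14.28
tcp_pos: [0.6385, -0.2599, 0.0161]
eef_rot: [180.0, 0.0, -93.5]
contact_force: [-0.3, 0.9, -2.2]
gripper_width: 0.0237
gripper_force: 55.0
```

Emit:
{"api": "drive_tool", "payload": {
  "increments": [
    [[-1, 0, 0, 0.004, 0], [-1, 0, 0, 0.008, 0], [-1, 0, 0, 0.01, 0], [-1, 0, 0, 0.01, 0]]
  ]
}}

```text
time_s: 14.78
tcp_pos: [0.6386, -0.2599, 0.015]
eef_rot: [-180.0, -0.0, -93.5]
contact_force: [0.4, -0.7, -1.4]
gripper_width: 0.0235
gripper_force: 55.0
```

Emit:
{"api": "drive_tool", "payload": {
  "increments": [
    [[-1, 0, 0, 0.004, 0], [-1, 0, 0, 0.006, 0], [-1, 0, 0, 0.006, 0]]
  ],
  "squeeze": 10
}}

```text
time_s: 15.15
tcp_pos: [0.6387, -0.2599, 0.015]
eef_rot: [-180.0, -0.0, -93.5]
contact_force: [-2.8, 1.3, 7.0]
gripper_width: 0.024
gripper_force: 10.0
```

Emit:
{"api": "drive_tool", "payload": {
  "increments": [
    [[-0.35, 0, 0, 0, 0], [-0.2, 0, 0, 0, 0], [0, 0, 0, 0, 0], [0.3, 0, 0, 0, 0], [0.3, 0, 0, 0, 0]]
  ]
}}

```text
time_s: 15.78
tcp_pos: [0.6386, -0.2599, 0.0142]
eef_rot: [180.0, 0.0, -93.5]
contact_force: [0.1, 0.6, -0.1]
gripper_width: 0.0555
gripper_force: 0.0
```

The rod was resting on the bench (7 N) before release. Now I'll go straight up.

Emit:
{"api": "drive_tool", "payload": {
  "increments": [
    [[0.3, 0, 0, -0.1, 0], [0.3, 0, 0, -0.3, 0], [0.3, 0, 0, -0.55, 0], [0.3, 0, 0, -0.8, 0], [0.3, 0, 0, -1, 0]]
  ]
}}

```text
time_s: 16.4
tcp_pos: [0.639, -0.2601, 0.1368]
eef_rot: [-179.9, -0.0, -93.5]
contact_force: [0.9, 0.5, -1.1]
gripper_width: 0.0566
gripper_force: 0.0
```

Emit:
{"api": "drive_tool", "payload": {
  "increments": [
    [[0.3, 0.2, 0, -0.2, 0], [0.3, 0.5, 0, -0.4, 0], [0.3, 0.8, 0, -0.5, 0], [0.3, 1, 0, -0.5, 0], [0.3, 1, 0, -0.5, 0]]
  ]
}}

```text
time_s: 17.02
tcp_pos: [0.6305, -0.3811, 0.1935]
eef_rot: [180.0, 0.0, -93.6]
contact_force: [0.2, 0.4, -1.4]
gripper_width: 0.0573
gripper_force: 0.0
```

```bash
python3 - <<'E'
from h import *
im=capture("top");sd=capture("side")
cv2.imwrite("pics/c8.png",np.vstack([im[:,:],sd[:]])[...,::-1][::1])
cv2.imwrite("pics/c9.png",np.hstack([cv2.resize(im,(400,300)),cv2.resize(sd,(400,300))])[...,::-1])
E
```

```text
(no output)
```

View pics/c9.png

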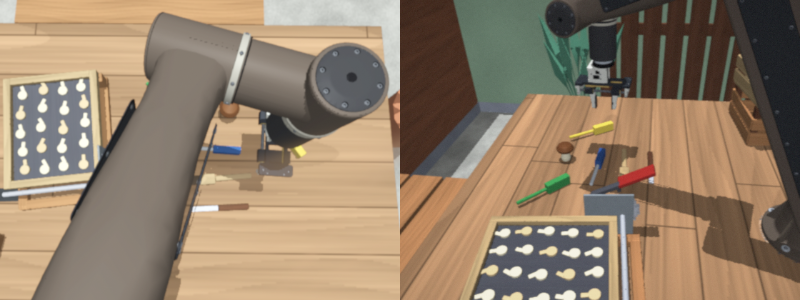

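The final pictures show the screen flat (side (555,260)) and the pawl up (625,180). The rod lies on the bench at (598,165) and the gripper is empty. The knife and brush are where they were, so I'm handing in.

```bash
python3 -c "
from plant import job
print(job.close_job())"
```

```text
the job is handed in; nothing more can be done
None
```

I lifted the pawl with the blue rod and it stayed up; the screen sank flat, the rod is back down on the bench, the knife and brush are where they were, and the job is handed in at about 17 s; no verdict came back.

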